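# Dock the parts tote over the bay's sill

### The arm

A 6-joint arm with a two-finger parallel gripper is mounted at the origin on a cart in front of the work surface, level with it; the furniture and walls round the work are solid. World frame = base frame: x ahead of the robot, y to its left, z up, the work surface at z = 0. Lengths are in mm, angles in rad, forces in N, time in s.
With the tool pointing down it reaches from about 275 to 825 mm from the base axis. Payload 5.2 kg.
Tool frame: the origin (TCP) lies at the very end of the fingers, on their centre line; the grasp point (between the pads) lies 19 mm behind it; z points along the fingers, y is the line along which they close (so a half turn about z gives the same grasp; the last joint's range is limited). The gripper opens to 93 mm and grips with 3 to 60 N. Pads are 15 mm wide; open, the fingers measure 128 mm over their backs; the gripper's body (75 mm by 188 mm) begins 65 mm behind the grasp point.
Start: joints at [0.973, 0.259, 1.535, -0, 1.348, -0.203], TCP at [211.522, 507.704, 218.653] pointing down, gripper open.
Joint ranges: [-3.14, 3.14], [-0.91, 2.08], [0.19, 2.58], [-1.22, 4.36], [0.22, 2.71], [-3.12, 3.12]. Speed limits (rad/s): [2.57, 2.57, 3.14, 3.14, 3.14, 3.14].

### API

Orientations are given as [roll, pitch, yaw] about the fixed x, y, z axes, in that order (R = Rz(yaw) Ry(pitch) Rx(roll)).
In Python, from bench import robot gives the robot as it stands. The module is installed in compiled form; this text tells all that it offers. Calls block until the motion is done:
- robot.move_ptp(position, orientation): joint-space move of the TCP to a pose.
- robot.move_linear(position, ori=None, speed=150, f_stop=None): straight line of the TCP; ori=None keeps the orientation; speed is the mean speed in mm/s. With f_stop (N) it stops when the force on the tool has changed by that much, and returns True; else False.
- robot.move_j(angles): joint-space move.
- robot.move_gripper(opening): opening from 0.0 (shut) to 1.0 (fully open); the grip force is fixed at half the most; returns when the fingers have stopped.
- robot.sleep(seconds).
- robot.inverse_kinematics(position, orientation): joint angles nearest the present ones, or None.
- robot.get_image(name): name is "side" or "top" or "wrist"; returns a dict with "img" (384x512x3 uint8, blue, green, red), "fovy" (degrees; the focal length in pixels is half the picture's height over the tangent of half this angle, whatever the lens; pixels are square), "cx", "cy" (the principal point, pixels), "eye" and "orientation" of the camera in the world. Camera axes: x right, y down, z forward; pixel columns grow to the right and rows downward; lengths in mm; the calibration is good to about 2 mm. The wrist camera is an equidistant fisheye: a pixel r from the principal point sees the ray r / f radians off the axis. A picture is of the moment at which its call begins. There is no depth.
A pose or a line that the arm cannot do raises robot.MotionError and nothing moves.
- robot.hand_in(): hands the job in; it is judged then, once.
Readings, each from a call of its own:
- robot.current_t(): time.
- robot.current_qpos(): joint angles.
- robot.current_joint_vel(): joint speeds.
- robot.current_joint_efforts(): joint torques, N m.
- robot.current_tcp_pos(): TCP position.
- robot.current_eef_rot(): TCP orientation.
- robot.current_contact_force(): force on the tool from outside, world axes, zero at the start.
- robot.current_ft_torque(): the same for the moment, N m.
- robot.current_gripper_width(): opening from 0.0 (shut) to 1.0 (fully open).
- robot.current_finger_force(): force on a finger pad.
Only numpy, scipy, OpenCV 4.12 (cv2) and the standard library are available. Lean on these libraries where they do the work, as an engineer would, in place of code of your own. Each camera call takes 0.05 s, during which the arm holds its last target. There are 200 camera calls.

### The job

Put the steel packer that lies in the docking bay into the open tote. Then tip the tote's nose up (its rear ledge can be pressed down), push the nose onto the bay's sill and push the tote on over the sill without ever carrying it clear (ease off past its middle so that the nose can tip down), until its tongue is under the far lip, its tail has dropped behind the sill and it lies flat. Finally slide the bolt fully across over the ledge; leave the other loose things as they lie.

Things in the scene. Friction and masses are not known exactly. Their poses are not given: they have to be found in the camera images.
- bay: Docking bay: grey steel frame fixed on the bench, about 275 x 215 x 42 mm, bench top as its floor. x points from entry sill to far stop (the tote's travel), y left of that, z up. Origin on the bench top, where the tote's origin lies when docked (x play -5 to +6 mm). Cheeks 20 mm high, inner faces y = +-61 mm, flaring outward in front of the sill, x = -106 to -150 mm, to y = +-77 mm.
- tote: Loose open aluminium box, 160 (x) x 110 (y) x 55 mm high, walls and floor 4 mm, about 0.4 kg. Origin: centre of its underside; +x is its nose, z up. A flat ledge sticks out at the tail (-x), a thin tongue at the nose. It starts flat on the bench in front of the sill, nose roughly towards the bay. Pressing the ledge down tips it about the lower edge of its tail wall (x = -80 mm).
- tote_ledge (a point): Press point on top of the tote's ledge, behind its rib: x = -126, y = 0, z = 28 mm in the tote's frame; about 8 to 15 N tip the tote. The ledge is 6 mm thick, 90 mm wide, x = -80 to -138 mm. The rib runs across it, x = -114 to -108 mm, 10 mm high, and can be pushed forward. Axes as the tote's.
- tote_nose (a point): Lower front edge, middle, of the tote's tongue: x = +100, y = 0, z = 0 mm in the tote's frame. The tongue is 6 mm thick, 90 mm wide, level with the underside, from the nose wall at x = +80 mm. Axes as the tote's.
- packer_centre (a point): Centre of the packer, a plain steel block 30 (x) x 40 (y) x 18 mm (z), flat on the bench inside the bay. The point lies 9 mm above its underside; axes along its sides.
- bolt (a joint): Sliding bolt of the bay, m. 0 = drawn back clear of the tote, 0.045 = fully across, above the ledge between rib and tail wall. It slides along the bay's -y, stays where it is left and needs about 2 N; it can pass only when the tote is docked. It starts at or near 0.
- bolt_pin (a point): Middle of the bolt's upright pin, 12 mm in diameter, from 42 to 75 mm above the bench (point at 58 mm). At bolt 0 it is at x = -93, y = +105 mm in the bay's frame, at 0.045 at y = +60 mm. It runs over a fixed housing 42 mm high, x = -108 to -78, y = +66 to +144 mm in the bay's frame.
- alu_block: Bystander: larger aluminium block, 38 x 52 x 22 mm, loose on the bench. Origin at its underside.
- brass_slug: Bystander: brass block, 28 x 28 x 24 mm, loose on the bench. Origin at its underside.
- spanner: Bystander: spanner, 178 x 29 x 6 mm, loose on the bench.
- nut: Bystander: hexagon nut, 28 x 24 x 13 mm, loose on the bench.
- punch: Bystander: centre punch, 112 x 12 x 12 mm, loose on the bench.
- bay_sill (a point): Middle of the sill's top: a dark steel bar across the bay's entry, 14 mm high and 12 mm thick, x = -97 to -85 mm in the bay's frame. Axes as the bay's.
- bay_lip (a point): Lower front edge of the lip overhanging the bay's far end, middle: x = +86, y = 0, z = 13 mm in the bay's frame; lip top 26 mm high, slot under it to x = +110 mm. With the tote's middle past the sill its nose tips down onto the bay's floor, but only if the pusher backs off a moment: friction of a finger on the tail holds it, and the nose then rides up on the lip. Axes as the bay's.
- packer: The packer as a body, see packer_centre: steel block 30 x 40 x 18 mm, about 0.17 kg; origin at the centre of its underside.
Things that resemble listed ones, but are neither listed nor needed, are in the scene too. Leave any black or turquoise look-alike of the packer alone.

How it is judged:
By the outcome, as a careful person would: the job done as asked, in the order asked, and still so for the second after the job is handed in, with the robot touching nothing.
It also fails if it takes over 70 s, if anything falls off the work surface, if the arm or the gripper's body presses on something with over 40 N, if the wrist force passes 120 N, or if a joint passes its speed limit or range.

## Working session

There is one attempt and no reset: what is moved stays moved. The work goes in short steps, each a Python script; the robot and the scene stay as the last script left them, time stands still between calls to the robot, and variables do not carry over. Pictures are saved under pics/ and viewed, at most 10 in all, crops included, and the job is handed in when it is done.

```bash
mkdir -p pics; cat > h.py <<'E'
import numpy as np, cv2
from scipy.spatial.transform import Rotation as R
from bench import robot
def Rm(o):
    o=np.array(o,float)
    return o if o.shape==(3,3) else (R.from_quat(o).as_matrix() if o.size==4 else R.from_euler('xyz',o).as_matrix())
def ray(c,u,v,fish=False):
    h=384; f=h/2/np.tan(np.radians(c['fovy'])/2)
    d=np.array([(u-c['cx'])/f,(v-c['cy'])/f,1.])
    if fish:
        r=np.hypot(d[0],d[1]); d=np.array([d[0]/r*np.sin(r),d[1]/r*np.sin(r),np.cos(r)]) if r>0 else d
    return np.array(c['eye'],float),Rm(c['orientation'])@d
def atz(c,u,v,z,fish=False):
    e,d=ray(c,u,v,fish); return e+d*(z-e[2])/d[2]
def proj(c,p,fish=False):
    f=192/np.tan(np.radians(c['fovy'])/2); q=Rm(c['orientation']).T@(np.array(p,float)-np.array(c['eye'],float))
    if fish:
        r=np.hypot(q[0],q[1]); t=np.arctan2(r,q[2]); return np.array([c['cx']+f*t*q[0]/r,c['cy']+f*t*q[1]/r])
    return np.array([c['cx']+f*q[0]/q[2],c['cy']+f*q[1]/q[2]])
E
python3 - <<'E'
from h import *
import pickle
print(robot.current_t())
ims=[]
for n in ['top','side','wrist']:
    c=robot.get_image(n); pickle.dump(c,open(n+'.pkl','wb')); print(n,c['fovy'],c['cx'],c['cy'],c['eye'],c['orientation'])
    cv2.imwrite(f'pics/{n}0.png',cv2.resize(c['img'],(800,600),interpolation=cv2.INTER_CUBIC))
E
```

```text
0.0
top 52.49850124426883 253.5941999484366 191.27967071142496 [ 488.99706328  -21.57623641 1216.61481632] [-3.05529894  0.00373065 -1.57655589]
side 54.50697769127334 253.82064298808913 192.59598247353063 [  466.14162739 -1089.43368088   508.16907276] [-1.96469046  0.02000972 -0.09113134]
wrist 65.70646984690485 254.8974185073774 194.49287056120764 [136.2051471  539.75489271 383.64019317] [2.84815091e+00 2.07298767e-03 1.17572189e+00]
```

View pics/top0.png

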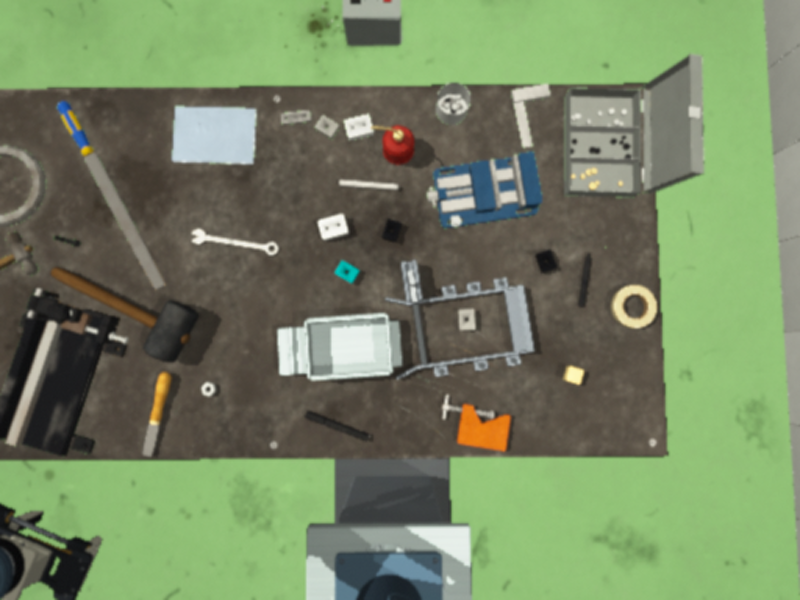

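View pics/side0.png

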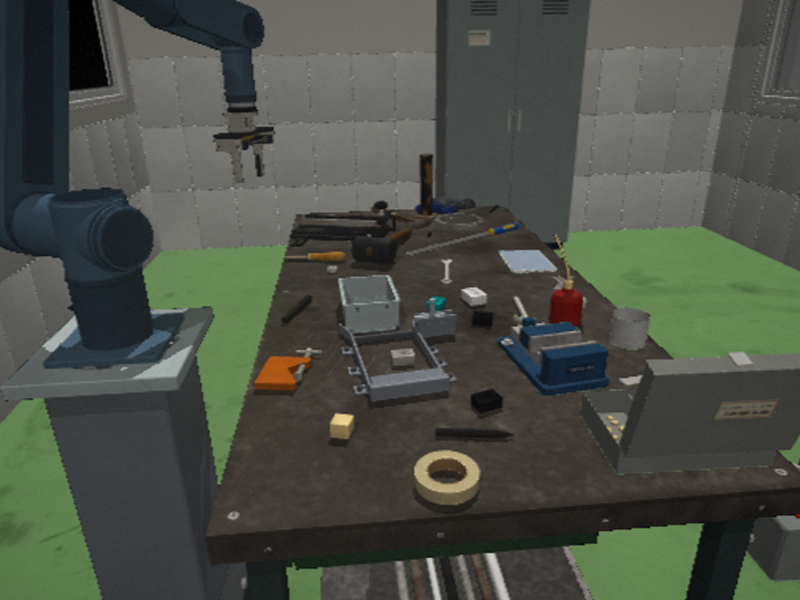

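Top view: the tote is at (350,347) with its ledge at left (288,350). The bay is at right, with the sill at (419,335), the lip at (518,320) and the bolt housing at (410,280). There are four packer candidates. The grey block with a centre mark at (467,319) is inside the bay. The black ones at (393,231) and (546,261) and the turquoise one at (346,271) are outside it. The grey block fits the description, so I'll confirm it in an enlarged crop.

```bash
python3 - <<'E'
import pickle,cv2
c=pickle.load(open('top.pkl','rb'))
cv2.imwrite('pics/top_crop.png',cv2.resize(c['img'][160:250,174:346],None,fx=4.6,fy=4.6,interpolation=cv2.INTER_CUBIC))
E
```

```text
(no output)
```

View pics/top_crop.png

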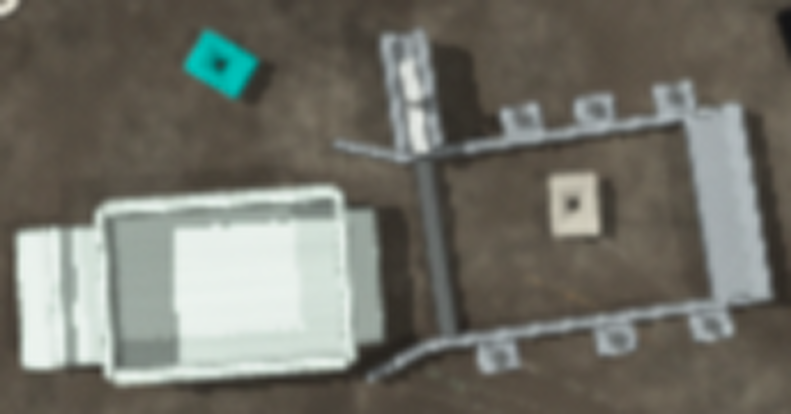

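```bash
python3 - <<'E'
from h import *
import pickle
c=pickle.load(open('top.pkl','rb'))
P=lambda u,v,z: atz(c,174+(u+.5)/4.6-.5,160+(v+.5)/4.6-.5,z)
from scipy.optimize import least_squares
def fit(obs,x0):
    # obs: (u,v,bodypoint with None allowed)
    def res(p):
        Rt=np.array([[np.cos(p[2]),-np.sin(p[2])],[np.sin(p[2]),np.cos(p[2])]]);o=[]
        for u,v,x,y,z in obs:
            q=Rt.T@(P(u,v,z)[:2]-p[:2])
            if x is not None:o.append(q[0]-x)
            if y is not None:o.append(q[1]-y)
        return o
    s=least_squares(res,x0); return s.x,np.round(s.fun,1)
N=None
bay=[(417,165,-97,N,14),(436,332,-97,N,14),(440,162,-85,N,14),(458,330,-85,N,14),(686,125,86,N,26),(711,300,86,N,26),
 (520,146,N,61,20),(660,128,N,61,20),(500,328,N,-61,20),(680,305,N,-61,20)]
b=fit(bay,[420,-80,-1.5]);print('bay',b, np.degrees(b[0][2]))
tote=[(97,202,-80,55,55),(341,187,80,55,55),(357,369,80,-55,55),(109,384,-80,-55,55),(17,232,-138,45,28),(25,370,-138,-45,28),(377,208,100,45,6),(384,342,100,-45,6)]
t=fit(tote,[400,100,-1.5]);print('tote',t,np.degrees(t[0][2]))
pk=[(551,174,N,N,18)]
for u,v in [(551,175),(598,172),(601,235),(554,238)]: print(P(u,v,18).round(1))
print('pk',P(574,205,18))
print('pin top?',P(413,70,75),P(413,115,75),'housing corners',P(380,35,42),P(423,32,42))
th=b[0][2];Rb=np.array([[np.cos(th),-np.sin(th)],[np.sin(th),np.cos(th)]])
print('pin exp',b[0][:2]+Rb@[-93,105]); 
print('nose in bay',Rb.T@(t[0][:2]-b[0][:2]), 'rel yaw',np.degrees(t[0][2]-th))
# side view check
s=pickle.load(open('side.pkl','rb'))
for nm,x,y,z in [('lipL',86,61,26),('lipR',86,-61,26),('pintop',-93,105,75)]:
    print(nm,(proj(s,[*(b[0][:2]+Rb@[x,y]),z])+.5)*800/512)
    print(' top crop',((proj(c,[*(b[0][:2]+Rb@[x,y]),z])+.5)-[174,160])*4.6)
cv2.imwrite('pics/side_crop.png',cv2.resize(s['img'][165:265,200:310],None,fx=6,fy=6,interpolation=cv2.INTER_CUBIC))
E
```

```text
bay (array([ 536.20432187, -153.49331504,   -1.45921015]), array([-0.3, -1.1,  3.3,  1.6, -2.2, -1.2, -2.1, -1.1,  1. ,  2.1])) -83.60658312956119
tote (array([499.53883133,  74.47766305,  -1.50586311]), array([-0.2,  4.7, -1.4,  3.2,  0.7, -4.7,  0.7, -3. , -0.4,  0.3, -0.1,
       -0.9,  1.2,  0.4, -0.5,  0.2])) -86.27960045781587
[ 572.2 -140.3   18. ]
[ 574.1 -171.9   18. ]
[ 531.8 -173.2   18. ]
[ 530.  -141.7   18. ]
pk [ 552.01284792 -155.43991715   18.        ]
pin top? [636.38196581 -47.1034057   75.        ] [607.3380264  -46.87313866  75.        ] housing corners [664.11326581 -26.18876666  42.        ] [665.937165 -54.659978  42.      ]
pin exp [630.19530571 -49.37945929]
nose in bay [-230.6360393   -11.05180626] rel yaw -2.673017328254688
lipL [439.54612937 367.64665044]
 top crop [689.52523041 122.77746503]
lipR [368.23428036 376.17406388]
 top crop [713.9543248  304.98576006]
pintop [437.04835948 299.36153968]
 top crop [417.12308544  80.04665532]
```

View pics/side_crop.png

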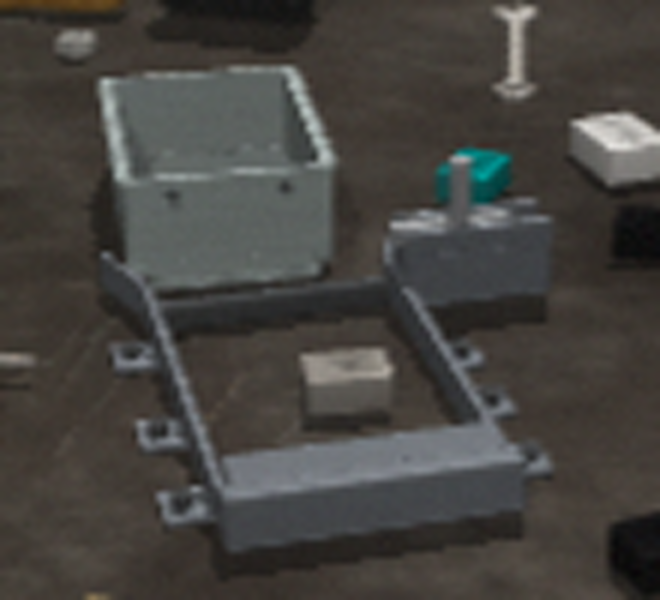

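The enlarged crop confirms it. The light-grey 30x40 block lies alone inside the bay, at crop (574,205), measured as (552,-156) and about 32x42 mm. The bay is at (536,-153) with yaw -83.6°, and the tote is at (500,74) with yaw -86.3°. Next I pick the packer.

```bash
cat >> h.py <<'E'
BAY=np.array([536.2,-153.5]); BY=-1.4592
def w(x,y,z,o=BAY,th=BY): # body frame to world
    return [o[0]+np.cos(th)*x-np.sin(th)*y,o[1]+np.sin(th)*x+np.cos(th)*y,z]
def inb(p,o=BAY,th=BY):
    d=np.array(p[:2])-o; return np.array([np.cos(th)*d[0]+np.sin(th)*d[1],-np.sin(th)*d[0]+np.cos(th)*d[1]])
def dn(yaw): return [np.pi,0,yaw]
TOT=np.array([499.5,74.5]); TY=-1.5059
def st(m=''):
    print(m,'t%.2f'%robot.current_t(),np.round(robot.current_tcp_pos(),1),'F',np.round(robot.current_contact_force(),1),'w%.3f'%robot.current_gripper_width(),'bay',inb(robot.current_tcp_pos()).round(1))
E
python3 - <<'E'
from h import *
print(robot.current_eef_rot())
y=np.radians(2.2)
robot.move_gripper(0.65)
robot.move_ptp([552,-156,60],dn(y)); st('above')
r=robot.move_linear([552,-156,3],speed=80,f_stop=8); st(('down',r))
robot.move_gripper(0.0); st('grip'); print(robot.current_finger_force())
robot.move_linear([552,-156,110],speed=200); st('lift')
p=w(10,0,110,TOT,TY)
robot.move_linear(p,dn(y+TY+np.pi/2),speed=250)
p[2]=9; r=robot.move_linear(p,speed=120,f_stop=8); st(('place',r))
robot.move_gripper(0.55)
p[2]=125; robot.move_linear(p,speed=250); st('done')
c=robot.get_image('top'); cv2.imwrite('pics/placed.png',cv2.resize(c['img'][150:260,150:350],None,fx=4,fy=4,interpolation=cv2.INTER_CUBIC))
E
```

```text
[-3.14027111e+00 -2.84012728e-04  2.74674156e+00]
above t3.57 [ 552.3 -155.1   60.2] F [-0.3  0.1  0.5] w0.654 bay [ 3.4 15.8]
('down', False) t4.43 [ 552.3 -156.2    3.3] F [ 0.1 -0.3  0. ] w0.648 bay [ 4.4 15.7]
grip t5.03 [ 552.2 -156.2    3.3] F [-0.9 -0.9  2.3] w0.319 bay [ 4.5 15.6]
30.00029593706131
lift t5.72 [ 551.2 -155.5  108.9] F [-0.4 -0.1 -2.2] w0.318 bay [ 3.7 14.6]
('place', False) t7.77 [500.9  64.3   9.5] F [-0.5  0.4 -0.8] w0.321 bay [-220.4  -10.9]
done t8.97 [499.5  64.6 124.3] F [-0.1 -0.4 -0.8] w0.551 bay [-220.8  -12.2]
```

```bash
python3 - <<'E'
from h import *
p=w(-78,0,90,TOT,TY); o=dn(TY+np.pi/2)
robot.move_gripper(0.36)
robot.move_linear(p,o,speed=250)
p[2]=41; r=robot.move_linear(p,speed=80,f_stop=8); st(('down',r))
robot.move_gripper(0.0); st('grip')
q=np.array(robot.current_tcp_pos()); print('tote tail in tote frame', inb(q,TOT,TY))
p=w(-288,0,40.5); r=robot.move_linear(p,dn(BY+np.pi/2),speed=60,f_stop=30); st(('slid',r))
robot.sleep(.2); st()
robot.move_gripper(0.33)
p[2]=100; robot.move_linear(p,speed=200); st('up')
robot.move_gripper(0.0)
p=w(-350,0,160);robot.move_linear(p,dn(BY),speed=300) if 0 else None
c=robot.get_image('wrist'); 
import pickle; pickle.dump(c,open('w1.pkl','wb')); t=robot.get_image('top'); pickle.dump(t,open('t1.pkl','wb'))
a=cv2.resize(c['img'],(512,384)); b=cv2.resize(t['img'][150:260,150:350],None,fx=4,fy=4,interpolation=cv2.INTER_CUBIC)
cv2.imwrite('pics/t1.png',b)
E
```

```text
('down', False) t10.84 [494.9 152.1  41.3] F [ 0.2 -0.1 -0.8] w0.358 bay [-308.3   -7.1]
grip t11.43 [494.6 152.2  41.2] F [-0.7 -1.4  1.3] w0.037 bay [-308.4   -7.3]
tote tail in tote frame [-77.83976089   0.13550361]
('slid', False) t11.94 [504.4 133.1  41.2] F [-1.8  1.3  6.5] w0.039 bay [-288.3    0.3]
 t12.14 [504.4 133.1  41.2] F [-2.4  0.9  6.4] w0.036 bay [-288.3    0.3]
up t13.25 [504.4 132.7 100.3] F [-0.   0.2  0.4] w0.330 bay [-2.88e+02  2.00e-01]
```

View pics/t1.png

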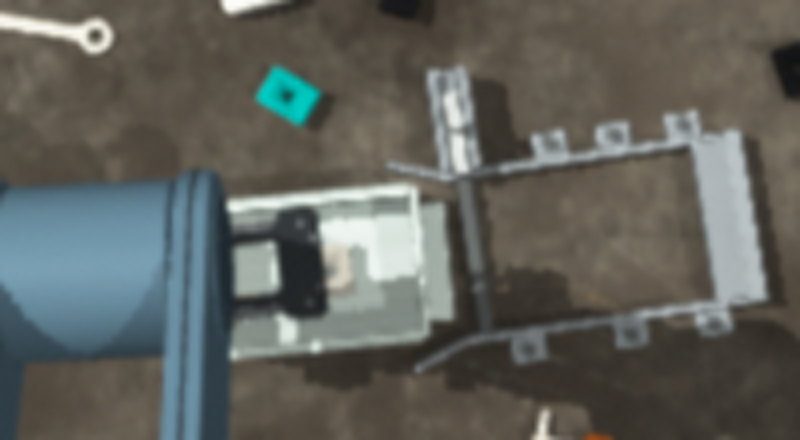

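The picture shows the tote square to the bay. Its tongue tip at (453,262) is just before the sill at (465,262), and the packer is inside at (337,265). Next I tip the tote and push its nose over the sill.

```bash
python3 - <<'E'
from h import *
p=w(-333,0,60)
q0=np.array(robot.current_qpos()); best=None
for yw in (BY,BY+np.pi):
    q=robot.inverse_kinematics(p,dn(yw)); print(yw,np.round(q,2) if q is not None else None)
    if q is not None and (best is None or abs(np.array(q)-q0).max()<best[0]): best=(abs(np.array(q)-q0).max(),yw)
yw=best[1]; print('use',yw)
robot.move_gripper(0.0)
robot.move_ptp(p,dn(yw))
p[2]=20; r=robot.move_linear(p,speed=40,f_stop=5); st(('touch',r))
z=robot.current_tcp_pos()[2]
p=w(-333,0,z-8); r=robot.move_linear(p,speed=30,f_stop=40); st(('pressed',r))
p=w(-333+38,0,z-8); r=robot.move_linear(p,speed=40,f_stop=35); st(('fwd',r))
c=robot.get_image('side'); cv2.imwrite('pics/s1.png',cv2.resize(c['img'][155:265,190:320],None,fx=5,fy=5,interpolation=cv2.INTER_CUBIC))
E
```

```text
-1.4592 None
1.682392653589793 [ 0.13  0.38  1.79 -0.    0.97  0.02]
use 1.682392653589793
('touch', True) t16.33 [499.1 177.9  28.1] F [-1.3 -1.2  8.9] w0.002 bay [-333.5    0. ]
('pressed', False) t16.76 [500.2 180.3  22.1] F [-4.2 10.4 20.3] w0.005 bay [-335.7    1.4]
('fwd', False) t17.86 [506.3 142.7  22.8] F [-0.8 13.6 20.4] w0.002 bay [-297.7    3.2]
```

View pics/s1.png

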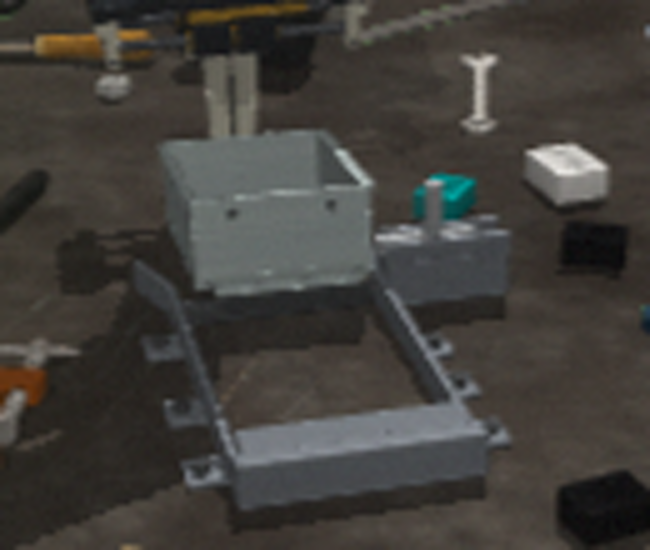

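Side view: the nose is up and the tongue at (285,287) is over the sill. I lower it onto the sill and push on behind the rib.

```bash
python3 - <<'E'
from h import *
r=robot.move_linear(w(-300,0,27),speed=40); st('lowered')
for x,z in [(-290,26),(-250,24.5),(-220,22.5),(-197,21.5)]:
    r=robot.move_linear(w(x,0,z),speed=45,f_stop=30); st((x,r))
    if r: break
c=robot.get_image('side'); a=cv2.resize(c['img'][155:265,190:320],None,fx=3,fy=3,interpolation=cv2.INTER_CUBIC)
robot.move_linear(w(-212,0,30),speed=80); st('back')
robot.move_linear(w(-215,0,75),speed=150); robot.sleep(.2)
c=robot.get_image('side'); b=cv2.resize(c['img'][155:265,190:320],None,fx=3,fy=3,interpolation=cv2.INTER_CUBIC)
cv2.imwrite('pics/s2.png',np.hstack([a,b]))
E
```

```text
lowered t18.27 [502.2 144.5  26.4] F [ 1.  -0.5 -1.2] w0.005 bay [-299.9   -0.6]
(-290, False) t18.65 [503.6 134.1  25.6] F [-0.8  0.9  0.6] w0.005 bay [-289.5   -0.4]
(-250, False) t19.69 [508.5  94.5  24.5] F [-0.1 -0.  -0.7] w0.001 bay [-2.496e+02  1.000e-01]
(-220, False) t20.51 [511.6  65.2  22.5] F [-0.8  3.2  0.9] w0.003 bay [-2.2e+02 -1.0e-01]
(-197, False) t21.17 [513.8  42.6  21.4] F [-2.   4.5  2.3] w0.001 bay [-197.4   -0.4]
back t21.58 [513.2  57.6  30.6] F [-0.1  1.3  1.6] w0.002 bay [-212.4    0.7]
```

View pics/s2.png

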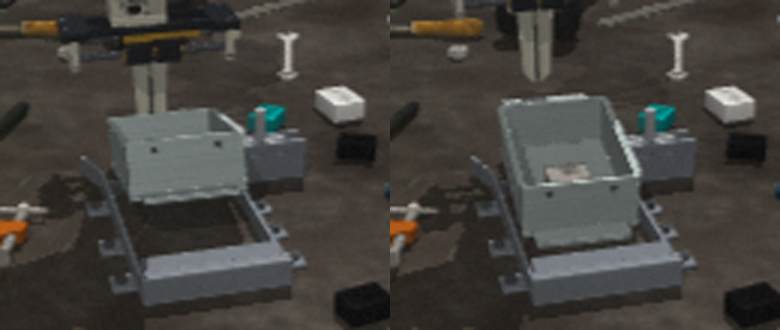

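On the right, after backing off, the nose has tipped down inside the bay and the packer is still in the tote at (567,173). Next I push the tail on over the sill.

```bash
python3 - <<'E'
from h import *
robot.move_linear(w(-196,0,70),speed=150)
r=robot.move_linear(w(-196,0,50),speed=30,f_stop=3); st(('touch',r))
z0=robot.current_tcp_pos()[2]; d=z0-55
print('d',d)
for x,z in [(-196,56.5),(-187,56.5),(-158,51),(-138,48.5),(-124,47),(-119.5,47)]:
    r=robot.move_linear(w(x,0,z+d*min(1,(-124-x)/60 if x<-124 else 0)),speed=45,f_stop=25); st((x,r))
    if r: break
robot.move_linear(w(-132,0,52),speed=80); st('back')
robot.move_linear(w(-150,0,100),speed=200); robot.sleep(.2)
c=robot.get_image('side'); b=cv2.resize(c['img'][155:265,190:320],None,fx=3,fy=3,interpolation=cv2.INTER_CUBIC)
t=robot.get_image('top'); a=cv2.resize(t['img'][150:260,220:350],None,fx=3,fy=3,interpolation=cv2.INTER_CUBIC)
cv2.imwrite('pics/s3.png',np.hstack([a,b]))
E
```

```text
('touch', False) t23.38 [514.3  41.2  50. ] F [ 0.3 -0.2  0.4] w0.003 bay [-1.96e+02 -1.00e-01]
d -5.0008703960132195
(-196, False) t23.63 [514.6  41.2  51.8] F [-1.1 -0.7 -0. ] w0.004 bay [-195.9    0.2]
(-187, False) t23.98 [515.6  31.8  51.5] F [-0.5  0.1  1.2] w0.004 bay [-1.865e+02  1.000e-01]
(-158, False) t24.78 [518.5   2.9  48.4] F [-2.2  2.7  5.5] w0.004 bay [-1.574e+02 -1.000e-01]
(-138, False) t25.38 [520.9 -17.4  47.3] F [-0.7 -2.1  2.6] w0.005 bay [-1.369e+02 -1.000e-01]
(-124, False) t25.83 [522.6 -30.9  46.9] F [ 0.2 -0.2 -0.1] w0.006 bay [-1.233e+02  1.000e-01]
(-119.5, False) t26.08 [523.1 -35.1  47.1] F [ 0.2 -0.4  0.1] w0.004 bay [-119.1    0.2]
back t26.40 [521.6 -21.6  52.4] F [ 0.4  0.2 -0.1] w0.006 bay [-1.327e+02  1.000e-01]
```

View pics/s3.png

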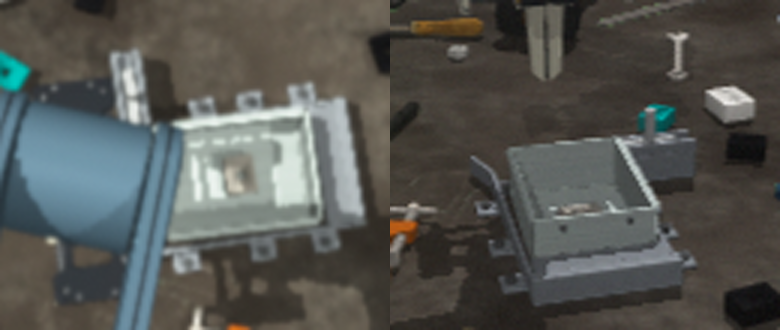

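The tote looks flat, with its nose at the lip (left, 318,172) and the packer inside at (240,175). I check by touch: the ledge height should be 28, and the rib position tells me x.

```bash
python3 - <<'E'
from h import *
robot.move_linear(w(-129,0,50),speed=200)
r=robot.move_linear(w(-129,0,18),speed=40,f_stop=4); st(('touch',r))
z=robot.current_tcp_pos()[2]
robot.move_linear(w(-129,0,z+3),speed=50)
r=robot.move_linear(w(-110,0,z+3),speed=25,f_stop=5); st(('rib',r))
E
```

```text
('touch', True) t28.12 [521.8 -25.   27.4] F [-1.8 -0.7  8.5] w0.007 bay [-129.3   -0. ]
('rib', True) t28.92 [522.3 -37.2  29.9] F [1.  0.9 1.5] w0.006 bay [-117.1   -0.9]
```

Touch gives ledge z 27.4 (flat), and the rib puts tote x at about +4.6, within the play, so it is docked. Now the bolt.

```bash
python3 - <<'E'
from h import *
o=dn(BY+np.pi/2)
robot.move_linear(w(-130,0,35),speed=60)
robot.move_linear(w(-140,20,105),speed=250)
robot.move_ptp(w(-93,132,100),o)
r=robot.move_linear(w(-93,132,52),speed=120,f_stop=8); st(('down',r))
for y in (110,90,77,72):
    r=robot.move_linear(w(-93,y,52),speed=40,f_stop=15); st((y,r))
    if r: break
robot.move_linear(w(-93,90,52),speed=80)
robot.move_linear(w(-93,100,180),speed=250)
robot.move_ptp([300,300,300],dn(0.5)); st('away')
c=robot.get_image('side'); b=cv2.resize(c['img'][155:265,190:320],None,fx=3,fy=3,interpolation=cv2.INTER_CUBIC)
t=robot.get_image('top'); a=cv2.resize(t['img'][150:260,220:350],None,fx=3,fy=3,interpolation=cv2.INTER_CUBIC)
for n,k in (('at0',105),('at45',60)): print(n,(proj(t,w(-93,k,75))+.5-[220,150])*3,(proj(c,w(-93,k,75))+.5-[190,155])*3+[390,0])
cv2.imwrite('pics/s4.png',np.hstack([a,b]))
E
```

```text
('down', False) t31.68 [657.1 -46.4  52.1] F [0.5 0.8 0.1] w0.006 bay [-93. 132.]
(110, False) t32.38 [635.1 -48.9  52.1] F [0.2 0.5 0.1] w0.002 bay [-92.9 109.9]
(90, False) t33.02 [614.5 -50.9  51.9] F [0.2 0.4 0.9] w0.009 bay [-93.2  89.3]
(77, False) t33.50 [601.7 -52.4  52. ] F [0.5 0.2 0. ] w0.004 bay [-93.1  76.3]
(72, False) t33.77 [597.4 -53.1  52.1] F [ 2.   0.5 -0.9] w0.007 bay [-93.  72.]
away t36.61 [300.7 299.7 299.6] F [-0.2 -0.4 -0.9] w0.009 bay [-476.6 -183.5]
at0 [134.04266307  82.20973253] [659.12847264 109.77656266]
at45 [139.5222552  127.46019849] [615.97821149 113.99937765]
```

View pics/s4.png

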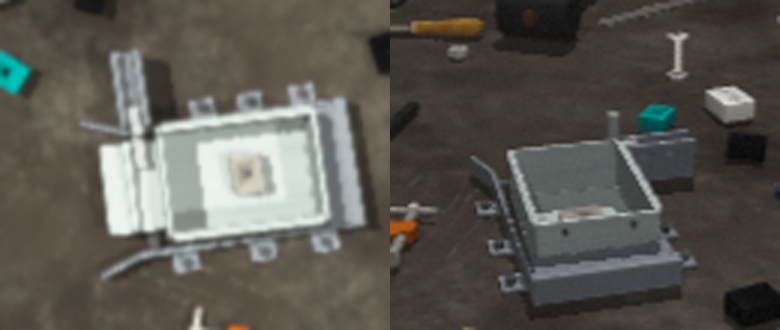

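The bolt pin, at (613,113) in the side view, is near the fully-across mark (616,114), but no end stop was felt. I push again until I feel the stop.

```bash
python3 - <<'E'
from h import *
o=dn(BY+np.pi/2)
robot.move_ptp(w(-98,100,120),o)
robot.move_linear(w(-98,86,54),speed=150)
robot.move_linear(w(-98,74,54),speed=60,f_stop=12); st()
r=robot.move_linear(w(-98,62,54),speed=12,f_stop=12); st(('stop',r))
robot.move_linear(w(-98,90,54),speed=80)
robot.move_linear(w(-98,100,180),speed=250)
robot.move_ptp([300,300,300],dn(0.5)); st('away')
c=robot.get_image('side'); b=cv2.resize(c['img'][155:265,190:320],None,fx=3,fy=3,interpolation=cv2.INTER_CUBIC)
t=robot.get_image('top'); a=cv2.resize(t['img'][150:260,220:350],None,fx=3,fy=3,interpolation=cv2.INTER_CUBIC)
cv2.imwrite('pics/s5.png',np.hstack([a,b]))
E
```

```text
t39.50 [598.8 -48.   54.8] F [ 0.7 -0.1  0.3] w0.003 bay [-97.9  74. ]
('stop', True) t40.05 [597.2 -48.2  54.2] F [2.1 0.3 1.3] w0.001 bay [-97.8  72.4]
away t42.87 [300.7 299.7 299.6] F [ 0.5 -0.1 -0.1] w0.004 bay [-476.6 -183.6]
```

View pics/s5.png

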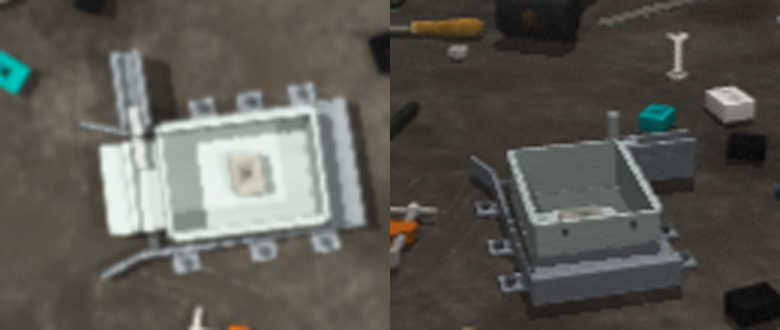

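The push met a hard stop at the fully-across position. The bolt lies over the ledge, the tote is flat and the packer is in it, so I hand in.

```bash
python3 -c "
from bench import robot
print(robot.hand_in())"
```

```text
the job is handed in; nothing more can be done
None
```

The job is handed in at about 43 s: the packer is in the tote, the tote lies flat and docked with its tongue under the lip, the bolt is against its stop over the ledge, and I did not touch the other loose things.

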